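# Feel for an empty chiller well and press the fresh jar home

## Robot

A 6-joint arm with a two-finger parallel gripper is mounted at the origin on the work surface. World frame = base frame: x ahead of the robot, y to its left, z up, the work surface at z = 0. Lengths are in m, angles in rad, forces in N, time in s.
With the tool pointing down it reaches from about 0.35 to 0.975 m from the base axis. Payload 4.9 kg.
Tool frame: the origin (TCP) lies midway between the tips of the shut fingers; the grasp point (between the pads) lies 19 mm behind it; z points along the fingers, y is the direction in which the jaws open and shut (so a half turn about z gives the same grasp; the last joint's range is limited). The gripper opens to 85 mm and grips with 20 to 120 N. Pads are 22 mm wide; open, the fingers measure 114 mm over their backs; the gripper's body (76 mm by 85 mm) begins 54 mm behind the grasp point. The pads swing forward as they close: fully open they stand 13 mm farther back than shut.
Start: joints at [1.072, 0.053, 1.613, -0, 1.476, -0.119], TCP at [0.232, 0.58, 0.231] pointing down, gripper open.
Joint ranges: [-3.01, 3.01], [-1.01, 2.22], [0.06, 2.58], [-1.02, 4.17], [0.09, 2.62], [-3.14, 3.14]. Speed limits (rad/s): [2.57, 2.57, 3.14, 3.14, 3.14, 3.14].

## Interface

Orientations are given as a rotation vector (axis times angle).
In Python, from station import ctrl gives the robot as it stands.
- The arm moves only by the tool jog_arm, never from a script. Its argument "steps" is a list of rows, each an object of numbers: "dx", "dy", "dz": the shift along the world's x, y, z in units of 60 mm (1.0 is 60 mm); "twist": the turn about the world's z in units of 10 degrees (1.0 is 10 degrees). A call has 1 to 5 rows; each row is the pose to reach, as a shift and turn from the pose measured when the call began; what a row does not reach only later rows make up. A row lasts 1/8 s, in which the tool goes at most 62.5 mm and 10.7 degrees, less where a joint would pass 70% of its speed; a pose out of reach is approached as far as the arm can. A call with a gripper value outside its range is refused whole. "gripper" is the closure in counts, from 0 (fully open) to 255 (shut), set as the call begins (left out, the last holds). The fingers move at their own pace and stop on an object; "newtons" is the grip in N (left out, the last holds). Time passes only in rows, so rows that repeat a pose let the fingers close. It gives the time, the measured TCP pose, the force and the opening at its end, in the units of the state.
- ctrl.get_obs(): the state, without advancing time (a new reading comes with each control period).
- ctrl.get_image(name): name is "scene" or "side" or "wrist"; returns a dict with "frame" (400x640x3 uint8, red, green, blue), "range_z" (400x640 float32, m along the optical axis (not along the pixel's ray), 0 where there is no reading), "fx", "fy", "cx", "cy" (pixels), "extrinsics" (4x4, takes a point from camera to world coordinates). Camera axes: x right, y down, z forward; pixel columns grow to the right and rows downward; lengths in m; the calibration is good to about 2 mm. A picture is of the moment at which its call begins.
- ctrl.finish_job(): hands the job in, once; it reports no verdict.
The state is a dict: "t": time; "q": joint angles; "dq": joint speeds; "effort": joint torques, N m; "tool_pos": TCP position; "tool_rot": TCP orientation; "contact_force": force on the tool from outside, world axes, zero at the start; "wrist_torque": the same for the moment, N m; "opening": finger opening in m.
Only numpy, scipy, OpenCV 4.12 (cv2) and the standard library are available. Lean on these libraries where they do the work, as an engineer would, in place of code of your own. Each camera call takes 0.05 s, during which the arm holds its last target.

## Task

Put the fresh jar away in the chiller: only two of its six wells are empty, and the sprung flaps hide which. First, before you move the jar, feel down through the flaps with your fingertips until you reach 45 mm below the deck in a well with nothing in the way; then set the jar upright on such a well's flaps without dropping it, let go, and press it down from above until it stands on the bottom of the well. Leave the pan, the bottle and the scoop where they are.

Things in the scene. Friction and masses are not known exactly. Their poses are not given: they have to be found in the camera images.
- chiller: Ice-cooled jar chiller, fixed: grey insulated tub with a flat metal deck, 168 mm (x) by 276 mm (y), 115 mm high; a small drain tap sticks out 26 mm low on its -x face. Six wells, two rows (66 mm apart in x) of three (80 mm apart in y), each shut by two sprung flaps. Four hold a jar, out of sight; two are empty. Origin: centre of its underside; x from the near to the far row, y to the left, z up.
- well1 (a point): Well 1 (near row, left): the point at deck height, 115 mm above the table, in the middle, where its two flaps meet; axes as the chiller's. Each well is 58 mm (x) by 72 mm (y) inside and 95 mm deep below the deck.
- well2 (a point): Well 2 (near row, middle): the point at deck height, 115 mm above the table, in the middle, where its two flaps meet; axes as the chiller's. The flaps are flat metal, level with the deck, 28 mm long, 3 mm thick; they meet on a line along y, are hinged at the well's -x and +x edges and swing only downwards.
- well3 (a point): Well 3 (near row, right): the point at deck height, 115 mm above the table, in the middle, where its two flaps meet; axes as the chiller's. Springs hold the flaps shut: closed fingertips part them with about 3 to 5 N.
- well4 (a point): Well 4 (far row, left): the point at deck height, 115 mm above the table, in the middle, where its two flaps meet; axes as the chiller's. In a full well the jar's top is 31 mm below the deck: fingertips stop hard there.
- well5 (a point): Well 5 (far row, middle): the point at deck height, 115 mm above the table, in the middle, where its two flaps meet; axes as the chiller's. A jar set on the flaps stands there without opening them; it takes about 6 to 10 N to push it through, less further down, then they close over it.
- well6 (a point): Well 6 (far row, right): the point at deck height, 115 mm above the table, in the middle, where its two flaps meet; axes as the chiller's. Which wells are full is not known.
- jar_mid (a point): The fresh jar standing on the table beside the chiller: white plastic with a black ribbed screw lid, round, 44 mm in diameter, 64 mm tall, 70 to 140 g, the same as those in the wells. The point is its centre, 32 mm above its base; z is its upright axis.
- pan_mid (a point): Bystander: small open steel food pan, 168 by 108 mm over its rim, 65 mm tall; the point is its centre, half-way up.
- squeeze_mid (a point): Bystander: clear bottle with a white cap, 60 mm in diameter, 175 mm tall; the point is its centre, half-way up.
- scoop_mid (a point): Bystander: aluminium ice scoop lying on the table, about 220 mm long, 37 mm high; the point is the middle of its blade, 18 mm above the table.
Mind the look-alikes: they are no part of the job. What is shaped like the part that bears jar_mid but green or pink is not meant.

How it is judged:
By the outcome, as a careful person would: the job done as asked, in the order asked, and still so for the second after the job is handed in, with the robot touching nothing.
It also fails if it takes over 61 s, if anything falls off the work surface, if the arm or the gripper's body presses on something with over 40 N, if the wrist force passes 120 N, or if a joint passes its speed limit or range.

## Working session

There is one attempt and no reset: what is moved stays moved. The work goes in short steps, Python scripts to look and compute and a tool call to move; the robot and the scene stay as the last step left them, time stands still between calls to the robot, and variables do not carry over. Pictures are saved under pics/ and viewed, and the job is handed in when it is done.

Besides the shell and the picture viewer there is one more tool, called after "Call:" by a JSON object that holds its "api" and its "payload", one argument or row to a line. jog_arm: Moves the arm, as the interface text tells. Its arguments: {"type":"object","properties":{"steps":{"type":"array"},"gripper":{"type":"number"},"newtons":{"type":"number"}},"required":["steps"]}

```bash
ls; mkdir -p pics; cat > h.py <<'E'
import numpy as np, cv2
from station import ctrl
def grab(n,tag):
    d=ctrl.get_image(n); np.savez(f'pics/{tag}.npz',**d); cv2.imwrite(f'pics/{tag}.png',d['frame'][:,:,::-1]); return d
def pts(d):
    z=d['range_z']; v,u=np.indices(z.shape)
    P=np.stack([(u-d['cx'])/d['fx']*z,(v-d['cy'])/d['fy']*z,z],-1)
    E=np.array(d['extrinsics']); W=P@E[:3,:3].T+E[:3,3]; W[z==0]=np.nan; return W
E
python3 - <<'E'
from h import *
for n in ['scene','side','wrist']: grab(n,n+'0')
print(ctrl.get_obs())
E
```

```text
pics
{'t': 0.15, 'q': array([ 1.07203425e+00,  5.32129545e-02,  1.61398134e+00, -1.33555407e-05,
        1.47602896e+00, -1.19022031e-01]), 'dq': array([-0.00069453, -0.00301141, -0.00357963,  0.00055804,  0.0016448 ,
        0.00094563]), 'effort': array([ 4.17584697e-04, -3.94242382e+01, -3.70720482e+01, -9.44959788e-05,
        4.69932100e-03,  1.89447212e-05]), 'tool_pos': array([0.23145143, 0.5800308 , 0.23033901]), 'tool_rot': array([-5.92823411e-01, -3.08465946e+00,  2.44609248e-03]), 'contact_force': array([-0.49617297,  0.9208591 ,  0.26241897]), 'wrist_torque': array([ 0.0007916 , -0.00478911,  0.01212319]), 'opening': 0.08549837382256226}
```

View pics/scene0.png

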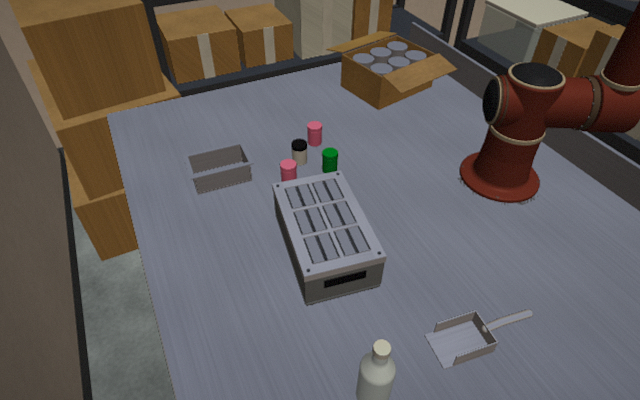

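View pics/side0.png

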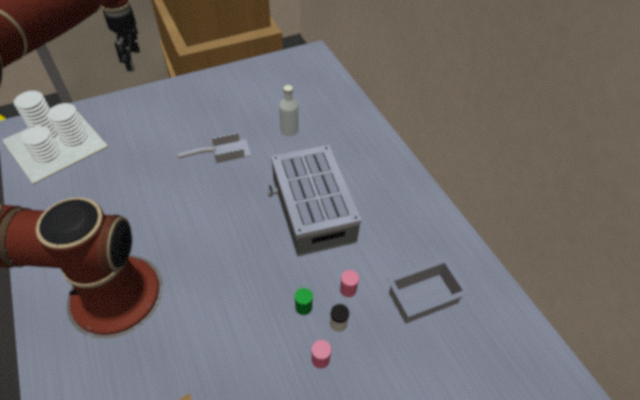

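View pics/wrist0.png

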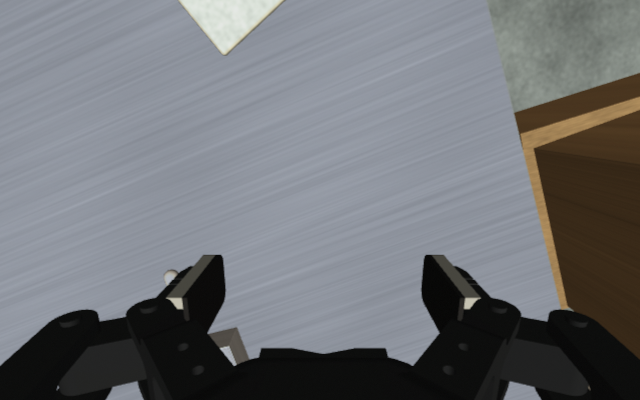

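The scene view shows the chiller deck at about (325,225). Candidates for the jar are the black lid on a white body at (299,152), pink at (315,133), pink at (288,172) and green at (330,160). In the side view they are black (340,316), pink (349,283), pink (321,353) and green (303,300). By the description it is the black-lidded one. Next I'll measure and take a close crop.

```bash
python3 - <<'E'
from h import *
for n in ['scene0','side0']:
    d=dict(np.load(f'pics/{n}.npz')); W=pts(d); 
    x,y,z=W[...,0],W[...,1],W[...,2]
    m=(abs(z-.115)<.006)
    k,l,s,c=cv2.connectedComponentsWithStats(m.astype(np.uint8))
    for i in range(1,k):
        if s[i,4]>1500 or 0:
            p=W[l==i]; r=cv2.minAreaRect((p[:,:2]*1000).astype(np.float32)); print(n,'deck',s[i],r,cv2.boxPoints(r).round(0).tolist(), np.median(p[:,2]))
    m=(abs(z-.064)<.006)
    k,l,s,c=cv2.connectedComponentsWithStats(m.astype(np.uint8))
    for i in range(1,k):
        if s[i,4]>40:
            p=W[l==i]; pf=p[abs(p[:,2]-np.percentile(p[:,2],80))<.003]
            (cx,cy),rr=cv2.minEnclosingCircle((pf[:,:2]*1000).astype(np.float32))
            print(n,'top',c[i].round(),s[i,4],(round(cx),round(cy),round(rr)),np.percentile(p[:,2],[50,80,95]).round(4),d['frame'][l==i].mean(0).round())
    m=(z>.01)&(z<.3)&(x>.25)&(x<1.2)
    k,l,s,c=cv2.connectedComponentsWithStats(m.astype(np.uint8))
    for i in range(1,k):
        if s[i,4]>60:
            p=W[l==i]; print(n,'obj',c[i].round(),s[i,4],p.min(0).round(3),p.max(0).round(3))
a=cv2.imread('pics/scene0.png')[110:200,250:370]; b=cv2.imread('pics/side0.png')[260:380,280:380]
a=cv2.resize(a,(400,300),interpolation=2);b=cv2.resize(b,(300,300),interpolation=2)
cv2.imwrite('pics/crop0.png',np.hstack([a,b]))
E
```

```text
scene0 deck [ 342   35   93   45 1575] ((23.44347381591797, -563.3635864257812), (272.12054443359375, 202.19664001464844), 12.424376487731934) [[-131.0, -494.0], [-88.0, -691.0], [178.0, -633.0], [135.0, -435.0]] 0.11374734943220988
scene0 deck [ 272  170  114  108 7576] ((561.9171142578125, 32.71849822998047), (282.7128601074219, 172.3064727783203), 81.64410400390625) [[456.0, -95.0], [627.0, -120.0], [668.0, 160.0], [497.0, 185.0]] 0.11506048232009009
scene0 top [450.  57.] 280 (-231, -570, 232) [0.064  0.0673 0.0691] [57. 54. 53.]
scene0 top [604.  41.] 83 (-859, -398, 51) [0.0638 0.0682 0.0697] [69. 55. 36.]
scene0 top [100.  69.] 395 (915, -988, 185) [0.0637 0.0677 0.0695] [93. 67. 34.]
scene0 top [367.  83.] 178 (122, -542, 106) [0.0639 0.0678 0.0695] [80. 58. 30.]
scene0 top [314. 125.] 122 (401, -361, 23) [0.0637 0.0653 0.0667] [176.  94. 113.]
scene0 top [598. 156.] 418 (-229, 93, 134) [0.0638 0.0678 0.0694] [56. 53. 52.]
scene0 top [299. 143.] 139 (478, -299, 23) [0.0643 0.0652 0.0662] [23. 23. 24.]
scene0 top [217. 158.] 696 (702, -327, 98) [0.065  0.0664 0.0676] [111. 113
[... 2105 characters left out ...]
149.]
side0 obj [213.   9.] 1612 [0.465 1.069 0.01 ] [0.844 1.286 0.121]
side0 obj [136.  43.] 63 [0.25  0.605 0.244] [0.264 0.63  0.299]
side0 obj [289. 112.] 737 [0.597 0.336 0.01 ] [0.656 0.385 0.18 ]
side0 obj [217. 148.] 603 [0.264 0.312 0.01 ] [0.464 0.402 0.045]
side0 obj [315. 199.] 6967 [ 0.454 -0.121  0.01 ] [0.665 0.185 0.122]
side0 obj [427. 287.] 2078 [ 0.613 -0.385  0.01 ] [ 0.786 -0.268  0.072]
side0 obj [349. 282.] 395 [ 0.515 -0.252  0.01 ] [ 0.559 -0.208  0.069]
side0 obj [304. 300.] 408 [ 0.393 -0.251  0.01 ] [ 0.435 -0.207  0.071]
side0 obj [339. 316.] 421 [ 0.452 -0.323  0.011] [ 0.495 -0.278  0.071]
side0 obj [321. 353.] 450 [ 0.375 -0.386  0.01 ] [ 0.419 -0.342  0.07 ]
```

View pics/crop0.png

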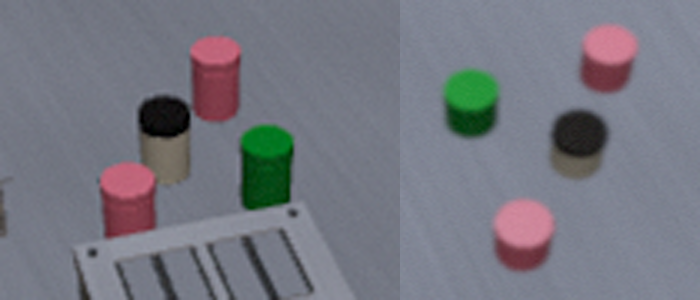

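The crop confirms that the black-lidded jar with the off-white body is the right one, at about (0.476,-0.300). Its green and pink neighbours are about 95 mm away. The chiller centre is about (0.561,0.032), with yaw about -8.4°. I'll work out the well positions and the needed twist, and head for well 1 with the fingers shut.

```bash
cat >> h.py <<'E'
from scipy.spatial.transform import Rotation as Ro
C=np.array([.561,.032]); YAW=np.radians(-8.5)
def wells(C=C,yaw=YAW):
    c,s=np.cos(yaw),np.sin(yaw); R=np.array([[c,-s],[s,c]])
    return {i*3+j+1: C+R@np.array([(-.033,.033)[i],(.08,0,-.08)[j]]) for i in range(2) for j in range(3)}
def st():
    o=ctrl.get_obs(); R=Ro.from_rotvec(o['tool_rot']).as_matrix()
    print('t',o['t'],'pos',o['tool_pos'].round(4),'yaw_y',np.degrees(np.arctan2(R[1,1],R[0,1])).round(2),'tilt',R[:,2].round(3),'F',o['contact_force'].round(1),'open',round(o['opening'],4),'q',o['q'].round(2)); return o
def goto(p,yaw_y=90+np.degrees(YAW)):
    o=st(); R=Ro.from_rotvec(o['tool_rot']).as_matrix(); a=np.degrees(np.arctan2(R[1,1],R[0,1]))
    t=(yaw_y-a+90)%180-90
    print('units',((np.array(p)-o['tool_pos'])/.06).round(3),'twist',round(t/10,3))
E
python3 - <<'E'
from h import *
for k,v in wells().items(): print(k,v.round(4))
goto([*wells()[1],.19])
E
```

```text
1 [0.5402 0.116 ]
2 [0.5284 0.0369]
3 [ 0.5165 -0.0422]
4 [0.6055 0.1062]
5 [0.5936 0.0271]
6 [ 0.5818 -0.052 ]
t 0.15 pos [0.2315 0.58   0.2303] yaw_y 68.24 tilt [-0.001 -0.001 -1.   ] F [-0.5  0.9  0.3] open 0.0855 q [ 1.07  0.05  1.61 -0.    1.48 -0.12]
units [ 5.146 -7.734 -0.672] twist 1.326
```

Call:
{"api": "jog_arm", "payload": {
  "steps": [
    {"dx": 5.15, "dy": -7.73, "dz": 0, "twist": 1.33},
    {"dx": 5.15, "dy": -7.73, "dz": 0, "twist": 1.33},
    {"dx": 5.15, "dy": -7.73, "dz": 0, "twist": 1.33},
    {"dx": 5.15, "dy": -7.73, "dz": 0, "twist": 1.33},
    {"dx": 5.15, "dy": -7.73, "dz": 0, "twist": 1.33}
  ],
  "gripper": 255,
  "newtons": 40
}}

```text
t: 0.78
tool_pos: [0.4047, 0.3196, 0.2305]
tool_rot: [-0.231, -3.133, 0.002]
contact_force: [1.2, -0.1, 0.1]
opening: 0.0005
```

```bash
python3 - <<'E'
from h import *
goto([*wells()[1],.20])
E
```

```text
t 0.775 pos [0.4047 0.3196 0.2305] yaw_y 81.56 tilt [-0.    -0.002 -1.   ] F [ 1.2 -0.1  0.1] open 0.0005 q [ 0.52 -0.21  1.86 -0.    1.49 -0.9 ]
units [ 2.259 -3.393 -0.509] twist -0.006
```

Call:
{"api": "jog_arm", "payload": {
  "steps": [
    {"dx": 2.26, "dy": -3.39, "dz": -0.5},
    {"dx": 2.26, "dy": -3.39, "dz": -0.5},
    {"dx": 2.26, "dy": -3.39, "dz": -0.5},
    {"dx": 2.26, "dy": -3.39, "dz": -0.5},
    {"dx": 2.26, "dy": -3.39, "dz": -0.5}
  ]
}}

```text
validation failed for argument at $.st...
```

```bash
python3 - <<'E'
from h import *
d=grab('wrist','w1'); W=pts(d)
goto([*wells()[1],.13])
print(np.array(d['extrinsics']).round(3))
m=abs(W[...,2]-.115)<.004; print(m.sum())
for k,v in wells().items():
    E=np.linalg.inv(d['extrinsics']); p=E[:3,:3]@[*v,.115]+E[:3,3]; u=(p[0]/p[2]*d['fx']+d['cx'],p[1]/p[2]*d['fy']+d['cy']); print(k,np.round(u))
    try: cv2.circle(d['frame'],(int(u[0]),int(u[1])),3,(255,0,0),-1)
    except: pass
cv2.imwrite('pics/w1m.png',d['frame'][:,:,::-1])
E
```

```text
t 0.825 pos [0.4084 0.3141 0.2305] yaw_y 81.18 tilt [ 0.002 -0.007 -1.   ] F [ 3.7 -2.9  0. ] open -0.0003 q [ 0.51 -0.21  1.86 -0.01  1.49 -0.9 ]
units [ 2.196 -3.302 -1.675] twist 0.032
[[ 0.146  0.956  0.256  0.34 ]
 [ 0.989 -0.141 -0.04   0.33 ]
 [-0.002  0.259 -0.966  0.374]
 [ 0.     0.     0.     1.   ]]
6945
1 [130. 369.]
2 [ 44. 369.]
3 [-40. 369.]
4 [140. 425.]
5 [ 59. 425.]
6 [-22. 424.]
```

View pics/w1m.png

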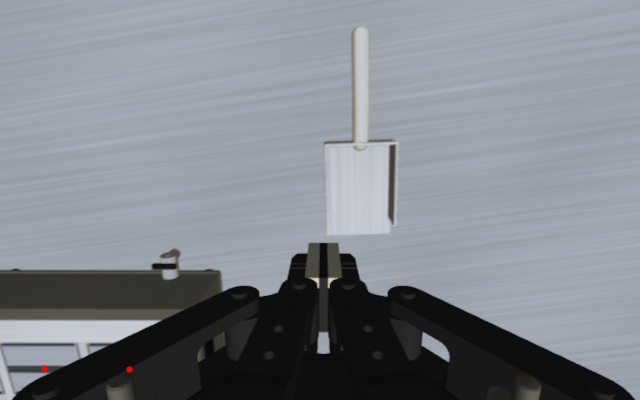

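The wrist view shows the scoop at (360,190) and the chiller's left part at lower left. My projected wells 1 and 2, at (130,369) and (44,369), fall on the flap line at row 369, so the chiller pose holds. The last move was refused by validation, so I'll resend it with all fields.

Call:
{"api": "jog_arm", "payload": {
  "steps": [
    {"dx": 2.2, "dy": -3.3, "dz": -0.5, "twist": 0},
    {"dx": 2.2, "dy": -3.3, "dz": -0.5, "twist": 0},
    {"dx": 2.2, "dy": -3.3, "dz": -0.5, "twist": 0},
    {"dx": 2.2, "dy": -3.3, "dz": -0.5, "twist": 0},
    {"dx": 2.2, "dy": -3.3, "dz": -0.5, "twist": 0}
  ]
}}

```text
t: 1.45
tool_pos: [0.5414, 0.113, 0.1993]
tool_rot: [0.25, 3.131, -0.011]
contact_force: [0.2, 0.4, 0.1]
opening: -0.0
```

```bash
python3 - <<'E'
from h import *
goto([*wells()[1],.125])
E
```

```text
t 1.45 pos [0.5414 0.113  0.1993] yaw_y 80.86 tilt [ 0.    -0.007 -1.   ] F [0.2 0.4 0.1] open -0.0 q [ 0.07 -0.1   1.81 -0.01  1.42 -1.34]
units [-0.02   0.051 -1.238] twist 0.064
```

Call:
{"api": "jog_arm", "payload": {
  "steps": [
    {"dx": -0.02, "dy": 0.05, "dz": -0.7, "twist": 0.06},
    {"dx": -0.02, "dy": 0.05, "dz": -1.2, "twist": 0.06},
    {"dx": -0.02, "dy": 0.05, "dz": -1.4, "twist": 0.06},
    {"dx": -0.02, "dy": 0.05, "dz": -1.6, "twist": 0.06},
    {"dx": -0.02, "dy": 0.05, "dz": -1.8, "twist": 0.06}
  ]
}}

```text
t: 2.08
tool_pos: [0.5424, 0.1166, 0.0937]
tool_rot: [0.232, 3.126, -0.01]
contact_force: [-1.3, 0.7, 5.1]
opening: 0.0001
```

```bash
python3 - <<'E'
from h import *
goto([*wells()[1],.084])
E
```

```text
t 2.075 pos [0.5424 0.1166 0.0937] yaw_y 81.5 tilt [ 0.006 -0.007 -1.   ] F [-1.3  0.7  5.1] open 0.0001 q [ 0.08  0.01  1.9  -0.01  1.23 -1.34]
units [-0.037 -0.011 -0.162] twist 0.0
```

Call:
{"api": "jog_arm", "payload": {
  "steps": [
    {"dx": -0.03, "dy": -0.01, "dz": -0.08, "twist": 0},
    {"dx": -0.03, "dy": -0.01, "dz": -0.14, "twist": 0},
    {"dx": -0.03, "dy": -0.01, "dz": -0.18, "twist": 0},
    {"dx": -0.03, "dy": -0.01, "dz": -0.23, "twist": 0}
  ]
}}

```text
t: 2.58
tool_pos: [0.5406, 0.116, 0.0798]
tool_rot: [0.233, 3.126, -0.01]
contact_force: [-0.4, -0.5, 2.2]
opening: -0.0001
```

Call:
{"api": "jog_arm", "payload": {
  "steps": [
    {"dx": 0, "dy": 0, "dz": -0.08, "twist": 0},
    {"dx": 0, "dy": 0, "dz": -0.15, "twist": 0},
    {"dx": 0, "dy": 0, "dz": -0.21, "twist": 0},
    {"dx": 0, "dy": 0, "dz": -0.23, "twist": 0},
    {"dx": 0, "dy": 0, "dz": -0.23, "twist": 0}
  ]
}}

```text
t: 3.2
tool_pos: [0.5403, 0.116, 0.0656]
tool_rot: [0.233, 3.127, -0.01]
contact_force: [0.0, -0.3, 0.6]
opening: 0.0001
```

```bash
python3 - <<'E'
from h import *
goto([.476,-.3,.20])
d=grab('scene','s2'); cv2.imwrite('pics/s2c.png',cv2.resize(d['frame'][120:320,220:440,::-1],(660,600),interpolation=2))
E
```

```text
t 3.2 pos [0.5403 0.116  0.0656] yaw_y 81.49 tilt [ 0.006 -0.007 -1.   ] F [ 0.  -0.3  0.6] open 0.0001 q [ 0.08  0.04  1.92 -0.01  1.18 -1.34]
units [-1.072 -6.933  2.239] twist 0.001
```

View pics/s2c.png

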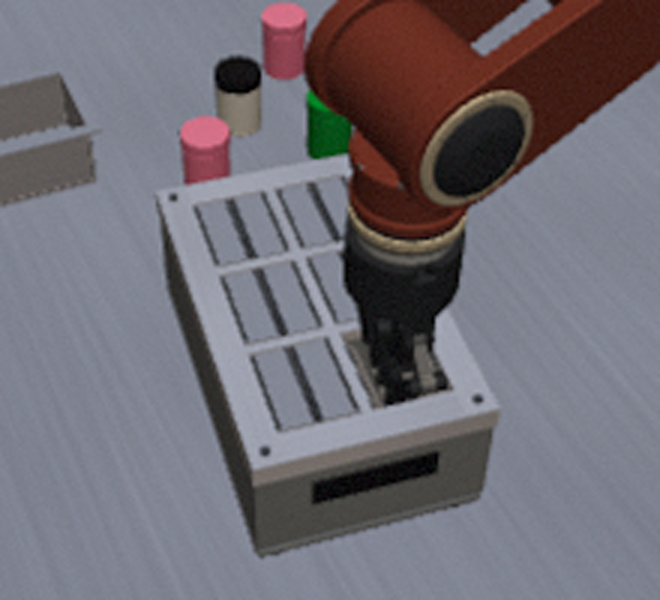

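Well 1 is empty: the fingertips are at z 0.0656, 49 mm below the deck, with only 0.6 N. In the crop they are in the near-left well at (400,380). Now I'll go straight up and over to the jar.

Call:
{"api": "jog_arm", "payload": {
  "steps": [
    {"dx": 0, "dy": 0, "dz": 0.9, "twist": 0},
    {"dx": 0, "dy": 0, "dz": 1.6, "twist": 0},
    {"dx": 0, "dy": 0, "dz": 2.2, "twist": 0},
    {"dx": -0.3, "dy": -1.0, "dz": 2.3, "twist": 0},
    {"dx": -0.6, "dy": -2.0, "dz": 2.3, "twist": 0}
  ]
}}

```text
t: 3.88
tool_pos: [0.5045, -0.0043, 0.2049]
tool_rot: [0.229, 3.124, -0.011]
contact_force: [1.0, -0.5, -0.9]
opening: 0.0002
```

```bash
python3 - <<'E'
from h import *
goto([.476,-.3,.20])
E
```

```text
t 3.875 pos [ 0.5045 -0.0043  0.2049] yaw_y 81.63 tilt [ 0.008 -0.007 -1.   ] F [ 1.  -0.5 -0.9] open 0.0002 q [-0.15 -0.23  1.92 -0.01  1.44 -1.58]
units [-0.476 -4.928 -0.082] twist -0.013
```

Call:
{"api": "jog_arm", "payload": {
  "steps": [
    {"dx": -0.48, "dy": -4.93, "dz": 0, "twist": 0},
    {"dx": -0.48, "dy": -4.93, "dz": 0, "twist": 0},
    {"dx": -0.48, "dy": -4.93, "dz": 0, "twist": 0},
    {"dx": -0.48, "dy": -4.93, "dz": 0, "twist": 0},
    {"dx": -0.48, "dy": -4.93, "dz": 0, "twist": 0}
  ],
  "gripper": 0
}}

```text
t: 4.5
tool_pos: [0.4749, -0.3024, 0.2046]
tool_rot: [0.231, 3.124, -0.011]
contact_force: [0.3, 0.3, 0.5]
opening: 0.0852
```

Call:
{"api": "jog_arm", "payload": {
  "steps": [
    {"dx": 0, "dy": 0, "dz": 0, "twist": 0}
  ]
}}

```text
t: 4.62
tool_pos: [0.474, -0.3051, 0.2043]
tool_rot: [0.238, 3.124, -0.011]
contact_force: [0.1, 1.1, -0.8]
opening: 0.0857
```

```bash
python3 - <<'E'
from h import *
d=grab('wrist','w3'); W=pts(d)
m=abs(W[...,2]-.064)<.005
k,l,s,c=cv2.connectedComponentsWithStats(m.astype(np.uint8))
for i in range(1,k):
    if s[i,4]>200:
        p=W[l==i]; (cx,cy),rr=cv2.minEnclosingCircle((p[:,:2]*1000).astype(np.float32)); print(c[i].round(),s[i,4],cx,cy,rr,np.median(p[:,2]),d['frame'][l==i].mean(0).round())
goto([.476,-.3,.033])
E
```

```text
[407. 108.] 2323 415.2998352050781 -226.2473907470703 22.615005493164062 0.06438555599135365 [ 80. 189.  93.]
[242. 113.] 2287 397.7558898925781 -361.7754821777344 22.483449935913086 0.06441760257959711 [228. 152. 170.]
[560. 215.] 1358 543.6052856445312 -76.13236236572266 88.36082458496094 0.06443383146871584 [24. 24. 22.]
[330. 191.] 1907 475.108642578125 -299.3661804199219 22.522743225097656 0.0643052002706807 [30. 29. 28.]
[415. 244.] 1611 537.6253051757812 -228.27880859375 22.556407928466797 0.06426849469781964 [225. 150. 167.]
[333. 338.] 1368 626.4393310546875 -321.55316162109375 54.58102035522461 0.06517032733172134 [148. 153. 163.]
t 4.675 pos [ 0.4743 -0.3036  0.2041] yaw_y 81.38 tilt [ 0.007 -0.007 -1.   ] F [ 1.2 -0.1  0.2] open 0.0853 q [-0.7  -0.08  1.79 -0.    1.42 -2.12]
units [ 0.029  0.06  -2.852] twist 0.012
```

View pics/w3.png

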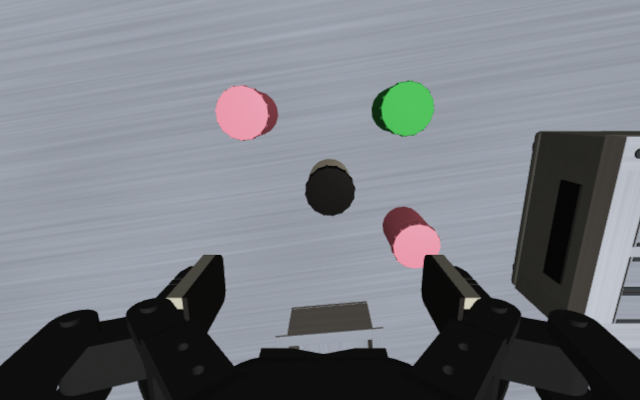

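The wrist view shows the black lid at (330,191), measured at (0.4755,-0.2995), with top z 0.064 and radius 22.5 mm. Those match the description. The pinks and green are clear of the jaw line, so I'll descend.

Call:
{"api": "jog_arm", "payload": {
  "steps": [
    {"dx": 0.02, "dy": 0.07, "dz": -0.6, "twist": 0},
    {"dx": 0.02, "dy": 0.07, "dz": -1.4, "twist": 0},
    {"dx": 0.02, "dy": 0.07, "dz": -2.1, "twist": 0},
    {"dx": 0.02, "dy": 0.07, "dz": -2.65, "twist": 0},
    {"dx": 0.02, "dy": 0.07, "dz": -2.8, "twist": 0}
  ]
}}

```text
t: 5.3
tool_pos: [0.474, -0.2966, 0.0333]
tool_rot: [0.233, 3.129, -0.004]
contact_force: [-0.3, 0.4, -0.1]
opening: 0.0853
```

```bash
python3 - <<'E'
from h import *
goto([.4755,-.2995,.033])
E
```

```text
t 5.3 pos [ 0.474  -0.2966  0.0333] yaw_y 81.48 tilt [ 0.003 -0.003 -1.   ] F [-0.3  0.4 -0.1] open 0.0853 q [-0.69  0.1   1.91 -0.    1.12 -2.11]
units [ 0.025 -0.048 -0.006] twist 0.002
```

Call:
{"api": "jog_arm", "payload": {
  "steps": [
    {"dx": 0.02, "dy": -0.05, "dz": 0, "twist": 0},
    {"dx": 0.02, "dy": -0.05, "dz": 0, "twist": 0}
  ]
}}

```text
t: 5.55
tool_pos: [0.4764, -0.3002, 0.035]
tool_rot: [0.232, 3.127, -0.007]
contact_force: [0.0, -0.0, 0.1]
opening: 0.0857
```

Call:
{"api": "jog_arm", "payload": {
  "steps": [
    {"dx": 0, "dy": 0, "dz": 0, "twist": 0},
    {"dx": 0, "dy": 0, "dz": 0, "twist": 0},
    {"dx": 0, "dy": 0, "dz": 0, "twist": 0},
    {"dx": 0, "dy": 0, "dz": 0, "twist": 0},
    {"dx": 0, "dy": 0, "dz": 0, "twist": 0}
  ],
  "gripper": 255,
  "newtons": 40
}}

```text
t: 6.18
tool_pos: [0.4771, -0.3007, 0.0362]
tool_rot: [0.232, 3.126, -0.008]
contact_force: [-1.1, 0.3, 6.5]
opening: 0.0428
```

```bash
python3 - <<'E'
from h import *
goto([*wells()[1],.25])
E
```

```text
t 6.175 pos [ 0.4771 -0.3007  0.0362] yaw_y 81.5 tilt [ 0.007 -0.006 -1.   ] F [-1.1  0.3  6.5] open 0.0428 q [-0.69  0.11  1.9   0.    1.12 -2.12]
units [1.052 6.945 3.563] twist -0.0
```

Call:
{"api": "jog_arm", "payload": {
  "steps": [
    {"dx": 0, "dy": 0, "dz": 0.3, "twist": 0},
    {"dx": 0, "dy": 0, "dz": 1.0, "twist": 0},
    {"dx": 0, "dy": 0, "dz": 1.8, "twist": 0},
    {"dx": 0, "dy": 0, "dz": 2.5, "twist": 0},
    {"dx": 0, "dy": 0, "dz": 2.8, "twist": 0}
  ]
}}

```text
t: 6.8
tool_pos: [0.4779, -0.3015, 0.208]
tool_rot: [0.232, 3.121, -0.013]
contact_force: [-0.7, 0.2, -1.8]
opening: 0.0428
```

```bash
python3 - <<'E'
from h import *
goto([*wells()[1],.20])
d=grab('wrist','w4')
E
```

```text
t 6.8 pos [ 0.4779 -0.3015  0.208 ] yaw_y 81.5 tilt [ 0.011 -0.009 -1.   ] F [-0.7  0.2 -1.8] open 0.0428 q [-0.69 -0.08  1.79  0.    1.42 -2.12]
units [ 1.037  6.959 -0.133] twist 0.0
```

View pics/w4.png

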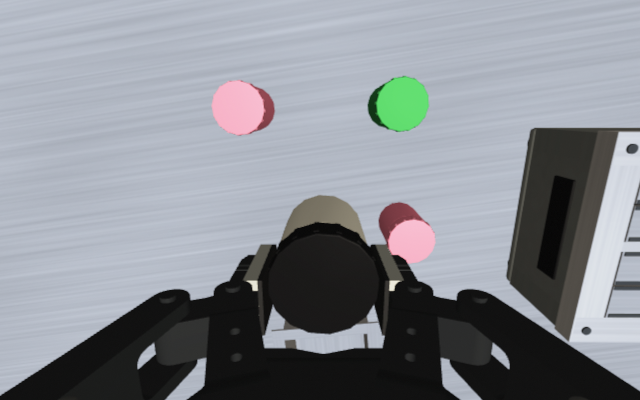

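The jar is held upright, with its lid at (325,275). Carrying it to well 1.

Call:
{"api": "jog_arm", "payload": {
  "steps": [
    {"dx": 1.04, "dy": 6.96, "dz": 0, "twist": 0},
    {"dx": 1.04, "dy": 6.96, "dz": 0, "twist": 0},
    {"dx": 1.04, "dy": 6.96, "dz": 0, "twist": 0},
    {"dx": 1.04, "dy": 6.96, "dz": 0, "twist": 0},
    {"dx": 1.04, "dy": 6.96, "dz": 0, "twist": 0}
  ]
}}

```text
t: 7.48
tool_pos: [0.5232, 0.0102, 0.2057]
tool_rot: [0.233, 3.123, -0.014]
contact_force: [1.2, 0.1, -0.7]
opening: 0.0424
```

```bash
python3 - <<'E'
from h import *
goto([*wells()[1],.20])
E
```

```text
t 7.475 pos [0.5232 0.0102 0.2057] yaw_y 81.48 tilt [ 0.009 -0.01  -1.   ] F [ 1.2  0.1 -0.7] open 0.0424 q [-0.12 -0.18  1.88 -0.01  1.43 -1.54]
units [ 0.283  1.763 -0.094] twist 0.002
```

Call:
{"api": "jog_arm", "payload": {
  "steps": [
    {"dx": 0.15, "dy": 0.9, "dz": 0, "twist": 0},
    {"dx": 0.3, "dy": 1.5, "dz": 0, "twist": 0},
    {"dx": 0.3, "dy": 1.76, "dz": 0, "twist": 0},
    {"dx": 0.3, "dy": 1.76, "dz": -0.2, "twist": 0},
    {"dx": 0.3, "dy": 1.76, "dz": -0.4, "twist": 0}
  ]
}}

```text
t: 8.1
tool_pos: [0.5406, 0.1146, 0.1799]
tool_rot: [0.234, 3.125, -0.015]
contact_force: [-0.3, 0.7, -0.2]
opening: 0.0428
```

```bash
python3 - <<'E'
from h import *
goto([*wells()[1],.152])
d=grab('wrist','w5'); W=pts(d)
g=d['frame'].astype(int)
sub=W[200:335,260:390].reshape(-1,3); z=np.nanpercentile(sub[:,2],90); p=sub[abs(sub[:,2]-z)<.004]
print('lid',z,cv2.minEnclosingCircle((p[:,:2]*1000).astype(np.float32)), len(p), np.median(p,0))
A=np.c_[p[:,:2],np.ones(len(p))]; print('lid slope',np.linalg.lstsq(A,p[:,2],rcond=None)[0])
d=grab('side','si5'); cv2.imwrite('pics/si5c.png',cv2.resize(d['frame'][90:270,230:400,::-1],(566,600),interpolation=2))
E
```

```text
t 8.1 pos [0.5406 0.1146 0.1799] yaw_y 81.42 tilt [ 0.007 -0.01  -1.   ] F [-0.3  0.7 -0.2] open 0.0428 q [ 0.08 -0.09  1.84 -0.01  1.38 -1.34]
units [-0.006  0.023 -0.465] twist 0.008
lid 0.2088711410042895 ((537.9849243164062, 116.32508850097656), 26.203916549682617) 9544 [0.53687643 0.11612657 0.20798226]
lid slope [ 0.00612688 -0.0047176   0.205259  ]
```

View pics/w5.png

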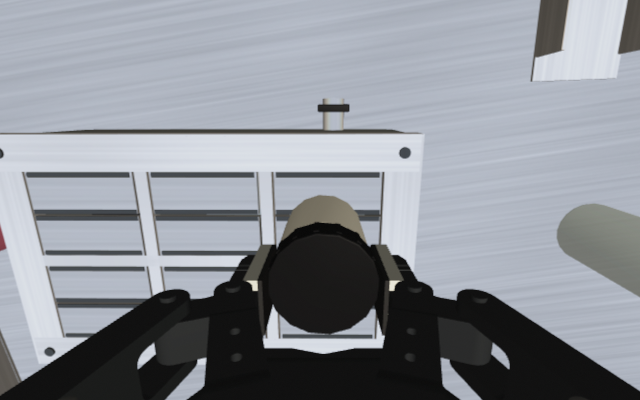

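View pics/si5c.png

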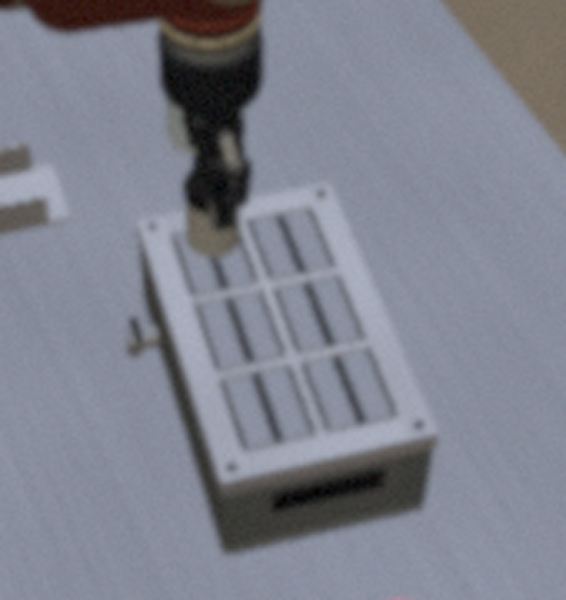

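The wrist view shows the jar over the leftmost near well, with its lid level and at about z 0.208, so the base is about 29 mm above the deck. I'll check the flap line and the ribs around the well against my well 1 position.

```bash
python3 - <<'E'
from h import *
d=dict(np.load('pics/w5.npz')); 
E=np.array(d['extrinsics'])
def onplane(u,v,z=.115):
    r=E[:3,:3]@np.array([(u-d['cx'])/d['fx'],(v-d['cy'])/d['fy'],1]); t=(z-E[2,3])/r[2]; return E[:3,3]+t*r
c,s=np.cos(YAW),np.sin(YAW)
def ch(u,v): 
    p=onplane(u,v)[:2]-C; return (np.array([c*p[0]+s*p[1],-s*p[0]+c*p[1]])*1000).round(1)
for n,u,v in [('line w2',200,214),('line w1 r',376,214),('line w3',80,214),('rib12 @230',267,200),('outer edge right @',422,170),('screw',404,153),('screw2',50,352),('near edge',300,133)]: print(n,ch(u,v))
g=cv2.cvtColor(d['frame'],cv2.COLOR_RGB2GRAY)
print(g[205:225,372],g[205:225,200]); print(g[195,250:290],g[195,370:430])
E
```

```text
line w2 [-35.   -2.8]
line w1 r [-35.2 113.3]
line w3 [-34.8 -82.6]
rib12 @230 [-44.6  42. ]
outer edge right @ [-64.4 141.2]
screw [-75.1 129.1]
screw2 [  73.8 -127.1]
near edge [-87.3  64.4]
[189 191 192 191 168  94  71  71  70  64  64  72  68  71  71  93 151 185
 184 185] [187 190 191 190 164  75  72  71  71  72  73  69  73  72  71 108 171 183
 182 183]
[185 185 185 185 185 185 185 151 121 167 199 209 209 209 209 209 209 209
 209 209 209 196 150 104 149 184 184 185 184 184 185 185 184 185 185 184
 185 185 185 184] [185 185 185 185 186 185 186 185 185 185 165 111  80 166 215 214 214 216
 217 216 216 213 211 209 209 210 213 214 213 213 215 217 214 212 212 214
 214 211 210 209 211 212 213 213 212 210 211 211 211 203 189 185 185 185
 185 186 186 186 186 187]
```

The offsets are within 2 mm, so the jar is centred well enough. Lowering gently onto the flaps.

Call:
{"api": "jog_arm", "payload": {
  "steps": [
    {"dx": 0, "dy": 0.02, "dz": -0.15, "twist": 0},
    {"dx": 0, "dy": 0.02, "dz": -0.28, "twist": 0},
    {"dx": 0, "dy": 0.02, "dz": -0.38, "twist": 0},
    {"dx": 0, "dy": 0.02, "dz": -0.42, "twist": 0}
  ]
}}

```text
t: 8.7
tool_pos: [0.5394, 0.1156, 0.1529]
tool_rot: [0.236, 3.129, -0.016]
contact_force: [-0.3, -1.2, -1.5]
opening: 0.0426
```

Call:
{"api": "jog_arm", "payload": {
  "steps": [
    {"dx": 0, "dy": 0, "dz": -0.015, "twist": 0},
    {"dx": 0, "dy": 0, "dz": -0.025, "twist": 0}
  ]
}}

```text
t: 8.95
tool_pos: [0.5395, 0.1157, 0.1516]
tool_rot: [0.236, 3.128, -0.016]
contact_force: [-1.5, -0.0, -0.9]
opening: 0.0428
```

```bash
python3 - <<'E'
from h import *
st()
d=grab('wrist','w6'); W=pts(d)
print(np.nanmedian(W[260:310,300:350],axis=(0,1)))
d=grab('side','si6'); cv2.imwrite('pics/si6c.png',cv2.resize(d['frame'][120:210,250:350,::-1],(660,594),interpolation=2))
E
```

```text
t 8.95 pos [0.5395 0.1157 0.1516] yaw_y 81.39 tilt [ 0.004 -0.01  -1.   ] F [-1.5 -0.  -0.9] open 0.0428 q [ 0.08 -0.06  1.86 -0.01  1.34 -1.34]
[0.5370612  0.11732007 0.17968737]
```

View pics/si6c.png

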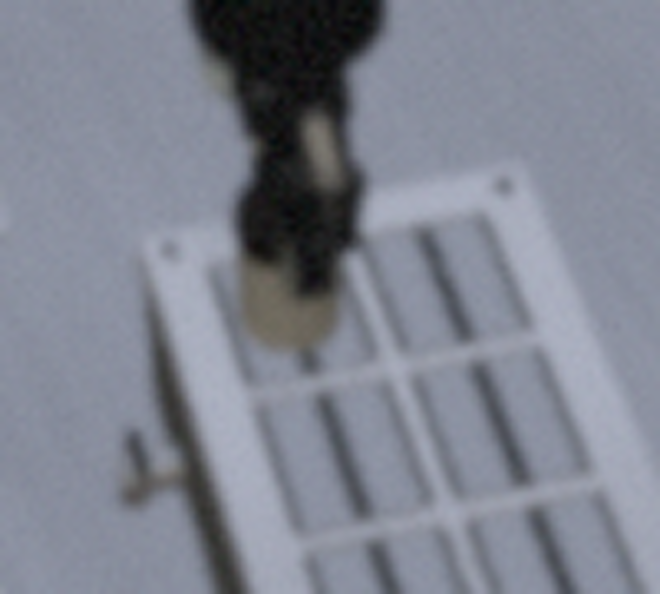

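Call:
{"api": "jog_arm", "payload": {
  "steps": [
    {"dx": 0, "dy": 0, "dz": -0.01, "twist": 0},
    {"dx": 0, "dy": 0, "dz": -0.02, "twist": 0},
    {"dx": 0, "dy": 0, "dz": -0.02, "twist": 0}
  ]
}}

```text
t: 9.43
tool_pos: [0.5399, 0.1157, 0.1512]
tool_rot: [0.235, 3.127, -0.015]
contact_force: [-0.9, -0.5, 2.8]
opening: 0.0425
```

Contact is felt at 2.8 N with no flap travel. Releasing.

Call:
{"api": "jog_arm", "payload": {
  "steps": [
    {"dx": 0, "dy": 0, "dz": 0, "twist": 0},
    {"dx": 0, "dy": 0, "dz": 0, "twist": 0},
    {"dx": 0, "dy": 0, "dz": 0, "twist": 0},
    {"dx": 0, "dy": 0, "dz": 0, "twist": 0}
  ],
  "gripper": 0
}}

```text
t: 9.93
tool_pos: [0.5398, 0.1156, 0.1511]
tool_rot: [0.235, 3.127, -0.016]
contact_force: [-0.3, -0.4, 0.2]
opening: 0.0855
```

Call:
{"api": "jog_arm", "payload": {
  "steps": [
    {"dx": 0, "dy": 0, "dz": 0.2, "twist": 0},
    {"dx": 0, "dy": 0, "dz": 0.6, "twist": 0},
    {"dx": 0, "dy": 0, "dz": 1.0, "twist": 0},
    {"dx": 0, "dy": 0, "dz": 1.2, "twist": 0},
    {"dx": 0, "dy": 0, "dz": 1.2, "twist": 0}
  ]
}}

```text
t: 10.55
tool_pos: [0.5405, 0.1157, 0.2245]
tool_rot: [0.235, 3.125, -0.015]
contact_force: [-0.3, -0.5, 0.5]
opening: 0.0854
```

```bash
python3 - <<'E'
from h import *
d=grab('wrist','w7'); W=pts(d)
m=abs(W[...,2]-.179)<.006
k,l,s,c=cv2.connectedComponentsWithStats(m.astype(np.uint8))
for i in range(1,k):
    if s[i,4]>500:
        p=W[l==i]; print(c[i].round(),s[i,4],cv2.minEnclosingCircle((p[:,:2]*1000).astype(np.float32)),np.median(p,0),np.linalg.lstsq(np.c_[p[:,:2],np.ones(len(p))],p[:,2],rcond=None)[0])
goto([*wells()[1],.19])
E
```

```text
[324. 221.] 3996 ((537.607421875, 116.66658020019531), 22.402406692504883) [0.53654162 0.11679132 0.17924135] [ 0.01522097 -0.00257298  0.1712795 ]
t 10.6 pos [0.5399 0.1157 0.2232] yaw_y 81.39 tilt [ 0.005 -0.01  -1.   ] F [ 0.2  0.8 -0.3] open 0.0854 q [ 0.08 -0.12  1.79 -0.01  1.46 -1.34]
units [ 0.005  0.006 -0.553] twist 0.011
```

View pics/w7.png

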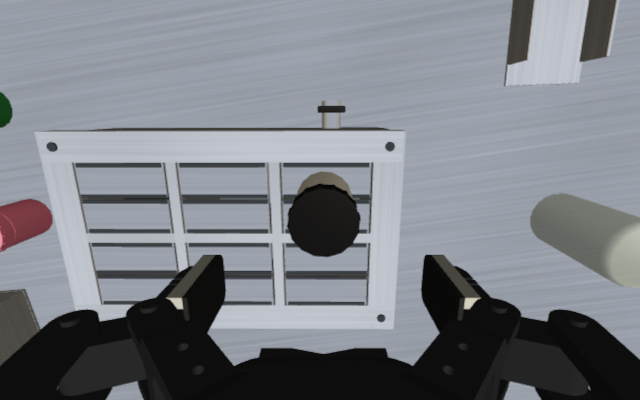

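```bash
python3 - <<'E'
from h import *
d=dict(np.load('pics/w7.npz')); E=np.array(d['extrinsics'])
g=cv2.cvtColor(d['frame'],cv2.COLOR_RGB2GRAY)
print(g[190:208,225],g[190:208,368],g[180,265:290],g[180,365:380])
def onplane(u,v,z=.115):
    r=E[:3,:3]@np.array([(u-d['cx'])/d['fx'],(v-d['cy'])/d['fy'],1]); t=(z-E[2,3])/r[2]; return (E[:3,3]+t*r)[:2]
c,s=np.cos(YAW),np.sin(YAW)
for u,v in [(225,198.5),(368,198.5),(277,180),(52,146.5),(390,146.5),(381,318)]:
    p=onplane(u,v)-C; print(u,v,(np.array([c*p[0]+s*p[1],-s*p[0]+c*p[1]])*1000).round(1))
p=np.array([.5376,.1167])-C; print('jar',(np.array([c*p[0]+s*p[1],-s*p[0]+c*p[1]])*1000).round(1))
E
```

```text
[163 166 166 159 121  61  60  70  92  84  56  60  59  90 144 159 159 159] [164 166 167 159 120  60  60  58  51  60  76  74  74  97 145 160 160 160] [163 162 139 122 161 183 184 183 183 184 184 183 184 183 157 106 122 156
 162 162 162 162 162 162 162] [163 162 162 162 162 133  76 126 179 189 189 191 191 189 188]
225 198.5 [-34.5   1.6]
368 198.5 [-34.6 114.6]
277 180 [-49.4  43.4]
52 146.5 [ -75.3 -127.4]
390 146.5 [-75.1 129.8]
381 318 [ 73.3 129.7]
jar [-35.7  80.3]
```

Call:
{"api": "jog_arm", "payload": {
  "steps": [
    {"dx": -0.025, "dy": 0.015, "dz": 0, "twist": 0},
    {"dx": -0.025, "dy": 0.015, "dz": 0, "twist": 0},
    {"dx": -0.025, "dy": 0.015, "dz": 0, "twist": 0},
    {"dx": -0.025, "dy": 0.015, "dz": -0.3, "twist": 0},
    {"dx": -0.025, "dy": 0.015, "dz": -0.55, "twist": 0}
  ],
  "gripper": 255
}}

```text
t: 11.22
tool_pos: [0.5378, 0.1165, 0.1882]
tool_rot: [0.236, 3.129, -0.016]
contact_force: [0.2, -0.3, 0.1]
opening: -0.0003
```

```bash
python3 - <<'E'
from h import *
goto([.5385,.1167,.18])
E
```

```text
t 11.225 pos [0.5378 0.1165 0.1882] yaw_y 81.39 tilt [ 0.003 -0.01  -1.   ] F [ 0.2 -0.3  0.1] open -0.0003 q [ 0.08 -0.1   1.83 -0.01  1.4  -1.34]
units [ 0.012  0.003 -0.136] twist 0.011
```

Fingers are shut over the lid. Pressing gradually.

Call:
{"api": "jog_arm", "payload": {
  "steps": [
    {"dx": 0.01, "dy": 0, "dz": -0.1, "twist": 0},
    {"dx": 0.01, "dy": 0, "dz": -0.15, "twist": 0},
    {"dx": 0.01, "dy": 0, "dz": -0.2, "twist": 0},
    {"dx": 0.01, "dy": 0, "dz": -0.25, "twist": 0},
    {"dx": 0.01, "dy": 0, "dz": -0.3, "twist": 0}
  ]
}}

```text
t: 11.85
tool_pos: [0.541, 0.1167, 0.1742]
tool_rot: [0.235, 3.121, -0.014]
contact_force: [0.4, 0.2, 10.9]
opening: -0.0002
```

```bash
python3 - <<'E'
from h import *
st()
d=grab('side','si8'); cv2.imwrite('pics/si8c.png',cv2.resize(d['frame'][120:210,250:350,::-1],(660,594),interpolation=2))
E
```

```text
t 11.85 pos [0.541  0.1167 0.1742] yaw_y 81.38 tilt [ 0.011 -0.01  -1.   ] F [ 0.4  0.2 10.9] open -0.0002 q [ 0.08 -0.08  1.84 -0.01  1.37 -1.33]
```

View pics/si8c.png

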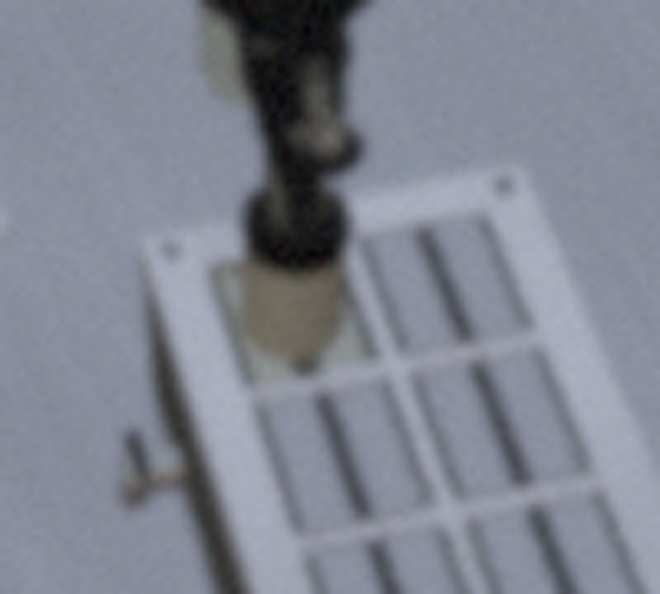

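The flaps are giving way and the jar is upright. TCP x has drifted 2.5 mm under load, so I'll correct it while continuing.

Call:
{"api": "jog_arm", "payload": {
  "steps": [
    {"dx": -0.06, "dy": 0, "dz": -0.1, "twist": 0},
    {"dx": -0.06, "dy": 0, "dz": -0.17, "twist": 0},
    {"dx": -0.06, "dy": 0, "dz": -0.24, "twist": 0},
    {"dx": -0.06, "dy": 0, "dz": -0.31, "twist": 0},
    {"dx": -0.06, "dy": 0, "dz": -0.38, "twist": 0}
  ]
}}

```text
t: 12.52
tool_pos: [0.538, 0.1168, 0.1518]
tool_rot: [0.235, 3.12, -0.014]
contact_force: [0.5, -0.2, 2.7]
opening: 0.0003
```

```bash
python3 - <<'E'
from h import *
st()
d=grab('side','si9'); cv2.imwrite('pics/si9c.png',cv2.resize(d['frame'][120:210,250:350,::-1],(660,594),interpolation=2))
E
```

```text
t 12.525 pos [0.538  0.1168 0.1518] yaw_y 81.38 tilt [ 0.012 -0.01  -1.   ] F [ 0.5 -0.2  2.7] open 0.0003 q [ 0.08 -0.07  1.87 -0.01  1.33 -1.33]
```

View pics/si9c.png

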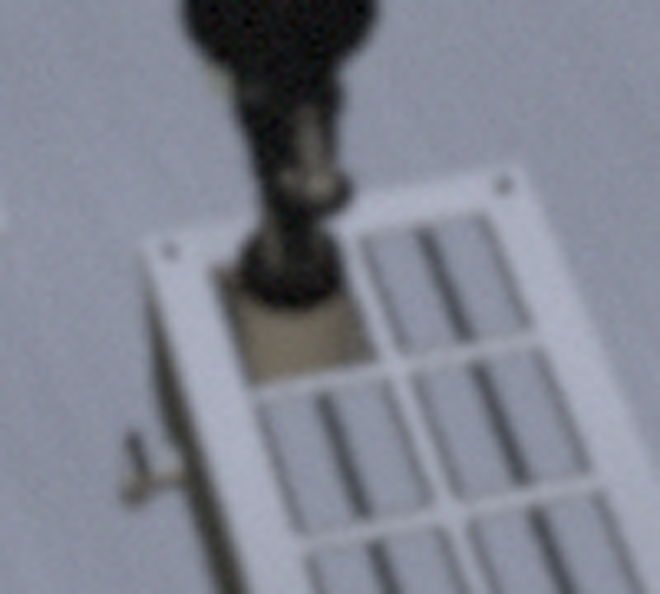

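Call:
{"api": "jog_arm", "payload": {
  "steps": [
    {"dx": 0, "dy": 0, "dz": -0.14, "twist": 0},
    {"dx": 0, "dy": 0, "dz": -0.28, "twist": 0},
    {"dx": 0, "dy": 0, "dz": -0.42, "twist": 0},
    {"dx": 0, "dy": 0, "dz": -0.56, "twist": 0},
    {"dx": 0, "dy": 0, "dz": -0.7, "twist": 0}
  ]
}}

```text
t: 13.2
tool_pos: [0.5372, 0.1167, 0.1078]
tool_rot: [0.235, 3.122, -0.014]
contact_force: [-0.2, 0.4, 1.4]
opening: -0.0002
```

Call:
{"api": "jog_arm", "payload": {
  "steps": [
    {"dx": 0, "dy": 0, "dz": -0.1, "twist": 0},
    {"dx": 0, "dy": 0, "dz": -0.18, "twist": 0},
    {"dx": 0, "dy": 0, "dz": -0.25, "twist": 0},
    {"dx": 0, "dy": 0, "dz": -0.3, "twist": 0}
  ]
}}

```text
t: 13.7
tool_pos: [0.5371, 0.1167, 0.0896]
tool_rot: [0.235, 3.122, -0.014]
contact_force: [0.3, -0.4, 1.4]
opening: 0.0001
```

```bash
python3 - <<'E'
from h import *
goto([.5385,.1167,.083])
E
```

```text
t 13.7 pos [0.5371 0.1167 0.0896] yaw_y 81.38 tilt [ 0.01 -0.01 -1.  ] F [ 0.3 -0.4  1.4] open 0.0001 q [ 0.08  0.    1.91 -0.01  1.22 -1.33]
units [ 0.023  0.001 -0.11 ] twist 0.012
```

Call:
{"api": "jog_arm", "payload": {
  "steps": [
    {"dx": 0.02, "dy": 0, "dz": -0.04, "twist": 0},
    {"dx": 0.02, "dy": 0, "dz": -0.07, "twist": 0},
    {"dx": 0.02, "dy": 0, "dz": -0.1, "twist": 0},
    {"dx": 0.02, "dy": 0, "dz": -0.12, "twist": 0}
  ]
}}

```text
t: 14.2
tool_pos: [0.5392, 0.1166, 0.084]
tool_rot: [0.235, 3.12, -0.014]
contact_force: [-3.5, -1.0, 12.0]
opening: -0.0001
```

The force has risen to 12 N at z 0.084, exactly the expected lid height on the bottom (31 mm below the deck). One small confirming press, then withdraw.

Call:
{"api": "jog_arm", "payload": {
  "steps": [
    {"dx": -0.02, "dy": 0, "dz": -0.02, "twist": 0},
    {"dx": -0.02, "dy": 0, "dz": -0.04, "twist": 0},
    {"dx": -0.02, "dy": 0, "dz": -0.04, "twist": 0}
  ]
}}

```text
t: 14.58
tool_pos: [0.5392, 0.1166, 0.084]
tool_rot: [0.235, 3.118, -0.014]
contact_force: [-2.6, -0.6, 11.3]
opening: -0.0
```

Call:
{"api": "jog_arm", "payload": {
  "steps": [
    {"dx": 0, "dy": 0, "dz": 0.3, "twist": 0},
    {"dx": 0, "dy": 0, "dz": 0.8, "twist": 0},
    {"dx": 0, "dy": 0, "dz": 1.5, "twist": 0},
    {"dx": 0, "dy": 0, "dz": 2.2, "twist": 0},
    {"dx": 0, "dy": 0, "dz": 2.6, "twist": 0}
  ]
}}

```text
t: 15.2
tool_pos: [0.5401, 0.1167, 0.2439]
tool_rot: [0.234, 3.114, -0.013]
contact_force: [0.6, -0.5, -1.0]
opening: 0.0
```

```bash
python3 - <<'E'
from h import *
st()
d=grab('wrist','w10'); d=grab('side','si10'); cv2.imwrite('pics/si10c.png',cv2.resize(d['frame'][90:390,230:480,::-1],(500,600),interpolation=2))
E
```

```text
t 15.2 pos [0.5401 0.1167 0.2439] yaw_y 81.39 tilt [ 0.018 -0.01  -1.   ] F [ 0.6 -0.5 -1. ] open 0.0 q [ 0.08 -0.14  1.78 -0.01  1.49 -1.34]
```

View pics/w10.png

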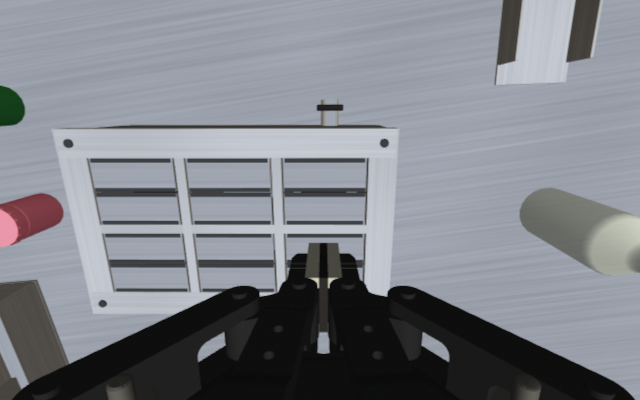

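View pics/si10c.png

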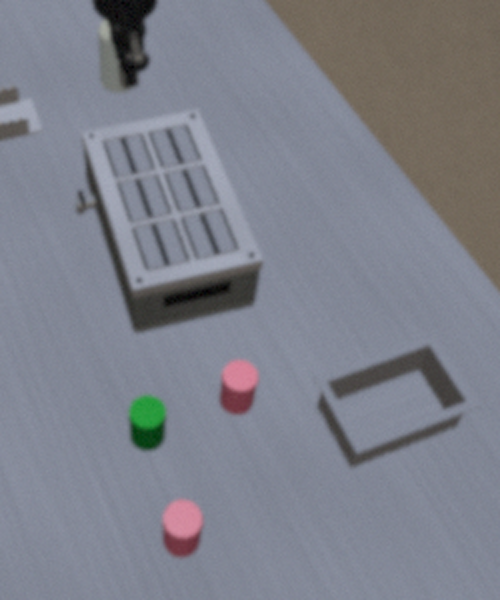

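The flaps of well 1, at (325,190) in the wrist view, have closed over the jar. In the side view the look-alikes and the pan have not moved, and the jar is gone from the table. Handing in.

```bash
python3 - <<'E'
from h import *
a=dict(np.load('pics/side0.npz'));b=dict(np.load('pics/si10.npz'))
for n,(r0,r1,c0,c1) in dict(pan=(260,325,385,465),bottle=(100,138,276,290),scoop=(130,165,175,252)).items():
    print(n,np.abs(a['frame'][r0:r1,c0:c1].astype(int)-b['frame'][r0:r1,c0:c1]).mean().round(2))
print(ctrl.finish_job())
E
```

```text
pan 3.28
bottle 18.99
scoop 3.49
the job is handed in; nothing more can be done
None
```

The fresh jar is now standing on the bottom of well 1 with the flaps shut over it, handed in at about 15 s of the 61 s allowed.

- **Feeling first:** before touching the jar I felt down well 1 with shut fingertips. They reached 49 mm below the deck against 0.6 N, so that well was empty. It was the only well I probed.
- **Placing:** I picked up the black-lidded jar and set it upright on well 1's flaps, about 1 mm off the flap line, with about 3 N of contact. I then let go and pressed it through with shut fingers, at about 11 N peak.
- **Seated:** the lid stopped firmly at z = 0.084 m, 31 mm below the deck, which is the height for a seated jar. A further small press did not move it.
- **Last pictures:** the flaps are closed, the jar is gone from the table, and the gripper is clear, 129 mm above the deck.
- **Bystanders:** the pan and scoop areas of the side picture matched the start apart from camera noise. The bottle area differed (19 against about 3). That is most likely the gripper partly hiding it in that view; the arm was never near the bottle, but I did not confirm its position separately.
- **Refused move:** one move was refused by the interface and resent, with no effect on the scene.

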